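# Roll the breakfast caddy into its parking bay and set its floor brake

## Task

Roll the loaded breakfast caddy to its parking bay, all wheels on the worktop: push it forwards until its front castors have swung round and trail straight behind their pivots, and only then steer it in between the bay's rails and gently up against the stop at the end. Once it stands home, push the black brake knob fully down and let go, leaving the honey jar and the spice jar standing on the caddy, the castors still trailing straight, and the garlic and lemon beside the sink where they are.

Things in the scene. Friction and masses are not known exactly. Their poses are not given: they have to be found in the camera images.
- caddy: Wheeled caddy: wooden deck 116 wide, 124 long, top 38 mm up; 0.5-0.66 kg plus 0.4 kg of jars. Origin on the worktop under the deck, +y forwards (jar end leads), +x its right. Deck y -64..+60 mm. Fixed rear wheels at y -54, x +-50 mm roll only along y; swivel castors at the front pivot at y +48, x +-50. Wheels 22 mm diameter, 8 wide. Starts facing roughly world +y, the bay ahead
- handle (a point): Middle of the handle bar: dark wooden sleeve, 14 mm diameter, 60 mm long along the caddy's x, 95 mm above the worktop, 109 mm behind the caddy's origin. Pinch it from above, fingers closing along the caddy's y; 53 mm clear in front of it before the brake knob. Pushed without being held, over about 4 N with the nose blocked tips the caddy forwards
- nose (a point): Middle of the front edge of the deck, 60 mm ahead of the caddy's origin, 34 mm above the worktop; this edge meets the bay's stop
- hub_left (a point): Hub of the front left castor wheel, 11 mm up, 14 mm from its vertical pivot at (-50, +48) mm in the caddy's frame. Trailing straight: hub at y = +34 mm in the caddy's frame; swung forwards: y = +62 mm
- hub_right (a point): The same for the front right castor; its pivot is at (+50, +48) mm in the caddy's frame
- castor_left (a joint): Swivel angle of the left castor (rad, counter-clockwise from above): 0 (or a full turn either way) = trailing straight, pi = swung forwards. Starts more or less forwards, as after the caddy was pulled back; swings freely round within 60 to 120 mm of pushing forwards
- castor_right (a joint): The same for the right castor
- brake (a joint): Travel of the floor brake's push knob (m): 0 = up, grows downwards. An over-centre spring holds it up with about 5 N; past 4 mm it snaps down by itself; at about 7 mm the rubber foot of its rod stands on the worktop and holds the caddy
- knob_top (a point): Top of the black mushroom brake knob: 26 mm diameter, 100 mm above the worktop when up, on the caddy's centre line 36 mm behind its origin, between the handle bar (73 mm behind) and the jars (honey jar's edge 30 mm ahead). Pushed straight down
- bay: Parking bay of 10 mm steel rod fixed to the worktop: two rails, axes 14 mm up and 128 mm apart (118 clear; wheels measure 108 outside, the deck passes over), flared to 160 mm at the mouth (y -65..-35 mm), and a cross rod 34 mm up with rubber sleeves as the stop, face at y = +60 mm. Origin and axes: where the caddy's own are when it stands home
- honey: Honey jar, 61 mm wide, 95 mm tall, standing loose on the deck in the gallery on the left; origin at the centre of its underside
- spice: Spice jar with black cap, 45 mm wide, 108 mm tall (top 146 mm above the worktop), standing loose on the deck in the gallery on the right; origin at the centre of its underside
- garlic_b: Garlic bulb, 60 mm, on the strip left of the sink; a bystander
- lemon_b: Lemon, 78x55 mm, on the strip right of the sink; a bystander

How it is judged (in metres and radians):
On the way, in this order (a step that is already met when the one before it is completed fails the run):
1. both castors trail straight (within about 23 degrees) while the caddy's nose is still outside the mouth of the bay (y of each of hub_left, hub_right in the frame of caddy below 0.0352 m and y of nose in the frame of bay below -0.065 m), for 0.1 s.
2. the caddy stands home in the bay, its nose at the stop (within 6 mm), brake still up (y of caddy in the frame of bay between -0.006 and 0.006 m and x of caddy in the frame of bay between -0.008 and 0.008 m and angle between the y axis of caddy and the y axis of bay, either way round below 0.1 rad and height (world z) of caddy below 0.006 m and angle between caddy's own z axis and vertical below 0.06 rad and value of joint brake below 0.003 m), for 0.2 s.
At the end, for the whole second after the job is handed in: Caddy at rest on its wheels, home in the bay (6 mm from the stop, 8 mm sideways, 0.1 rad), both castors trailing within about 23 degrees, brake knob down over 5.5 mm with its foot bearing on the worktop, both jars upright on the deck, the robot touching nothing (y of caddy in the frame of bay between -0.006 and 0.006 m and x of caddy in the frame of bay between -0.008 and 0.008 m and angle between the y axis of caddy and the y axis of bay, either way round below 0.1 rad and height (world z) of caddy below 0.006 m and angle between caddy's own z axis and vertical below 0.06 rad and y of each of hub_left, hub_right in the frame of caddy below 0.0352 m and angle between each of honey, spice's own z axis and vertical below 0.12 rad and horizontal distance between each of honey, spice and caddy below 0.06 m and height (world z) of honey between 0.03 and 0.048 m and height (world z) of spice between 0.03 and 0.048 m and value of joint brake above 0.0055 m and contact force between brake and anything else above 0.8 N and linear speed of caddy below 0.01 m/s and contact force between the fingers and caddy below 0.1 N).
It fails at once if the caddy is lifted (15 mm) or tipped (0.2 rad) instead of rolled (height (world z) of caddy above 0.015 m or angle between caddy's own z axis and vertical above 0.2 rad).
It fails at once if the caddy is rammed into the bay (over 30 N) (contact force between caddy and bay above 30 N).
It fails at once if a jar topples (angle between any of honey, spice's own z axis and vertical above 0.4 rad).
It fails at once if the garlic or lemon is moved (20 mm) (distance of any of garlic_b, lemon_b from where it was at the start of the episode above 0.02 m).
It also fails if it takes over 64 s, if anything falls off the work surface, if the arm or the gripper's body presses on something with over 40 N, if the wrist force passes 120 N, or if a joint passes its speed limit or range.

## Robot

A 6-joint arm with a two-finger parallel gripper is mounted at the origin on a cart in front of the work surface, level with it; the furniture and walls round the work are solid. World frame = base frame: x ahead of the robot, y to its left, z up, the work surface at z = 0. Lengths are in m, angles in degrees, forces in N, time in s.
With the tool pointing down it reaches from about 0.375 to 0.925 m from the base axis. Payload 5.7 kg.
Tool frame: the origin (TCP) lies midway between the tips of the shut fingers; the grasp point (between the pads) lies 19 mm behind it; z points along the fingers, y is the line along which they close (so a half turn about z gives the same grasp; the last joint's range is limited). The gripper opens to 88 mm and grips with 3 to 60 N. Pads are 20 mm wide; open, the fingers measure 115 mm over their backs; the gripper's body (75 mm by 178 mm) begins 61 mm behind the grasp point.
Start: joints at [66.572, 20.558, 86.54, -0, 72.909, -6.595], TCP at [0.174, 0.574, 0.223] pointing down, gripper open.
Joint ranges: [-170.27, 170.27], [-57.76, 135], [12.27, 136.19], [-55.21, 235.2], [11.17, 155.16], [-170.74, 170.74]. Speed limits (degrees/s): [136.94, 136.94, 180, 180, 180, 180].

## Interface

Orientations are given as [roll, pitch, yaw] about the fixed x, y, z axes, in that order (R = Rz(yaw) Ry(pitch) Rx(roll)).
In Python, from plant import ctrl gives the robot as it stands.
- The arm moves only by the tool apply_moves, never from a script. Its arguments are lists of equal length, an entry for each row: "rot": the turn, a rotation vector about the tool's x, y, z in rad, a list of three; "linear": the shift along the tool's x, y, z in cm, a list of three; "jaw": the opening, from -1 (shut) to 1 (fully open). In form: {"rot": [[ax, ay, az], ...], "linear": [[dx, dy, dz], ...], "jaw": [jaw, ...]}. A call has exactly 10 rows; each row shifts and turns the commanded pose from where the row before left it, along the tool's axes as they then stand; what a row does not reach is not made up. A row lasts 1/8 s, in which the tool goes at most 62.5 mm and 10.7 degrees, less where a joint would pass 70% of its speed; a pose out of reach is approached as far as the arm can. A call with a gripper value outside its range is refused whole. The fingers move at their own pace and stop on an object; the grip force is fixed at half the most. Time passes only in rows, so rows that do not move let the fingers close, or fill a call up. It gives the time, the measured TCP pose, the force, the opening and the grip force at its end, in the units of the state.
- ctrl.get_obs(): the state, without advancing time (a new reading comes with each control period).
- ctrl.snapshot(name): name is "scene" or "top" or "wrist"; returns the picture (384x512x3 uint8, red, green, blue); there is no depth.
- ctrl.camera_model(name): a dict with "camera_matrix" (3x3 intrinsics, pixels), "rvec" (rotation vector, rad) and "tvec" (3), from world to camera coordinates, as OpenCV has them. Camera axes: x right, y down, z forward; pixel columns grow to the right and rows downward; lengths in m; the calibration is good to about 2 mm. The wrist camera is an equidistant fisheye: a pixel r from the principal point sees the ray r / f radians off the axis. A picture is of the moment at which its call begins: read the wrist's pose just before it. camera_model takes no time and is no camera call; for the wrist camera it gives the pose at the moment of the call.
- ctrl.hand_in(): hands the job in; it is judged then, once.
The state is a dict: "time_s": time; "joint_positions": joint angles; "qd": joint speeds; "effort": joint torques, N m; "ee_pos": TCP position; "tcp_rot": TCP orientation; "ft_force": force on the tool from outside, world axes, zero at the start; "torque": the same for the moment, N m; "finger_gap": opening from 0.0 (shut) to 1.0 (fully open); "gripper_force": force on a finger pad.
Only numpy, scipy, OpenCV 4.12 (cv2) and the standard library are available. Lean on these libraries where they do the work, as an engineer would, in place of code of your own. Each camera call takes 0.05 s, during which the arm holds its last target. There are 200 camera calls.

## Working session

There is one attempt and no reset: what is moved stays moved. The work goes in short steps, Python scripts to look and compute and a tool call to move; the robot and the scene stay as the last step left them, time stands still between calls to the robot, and variables do not carry over. Pictures are saved under pics/ and viewed, at most 10 in all, crops included, and the job is handed in when it is done.

Besides the shell and the picture viewer there is one more tool, called in YAML: its name, and indented under it one key for each argument. apply_moves: Moves the arm, as the interface text tells. Its arguments: {"type":"object","properties":{"rot":{"type":"array"},"linear":{"type":"array"},"jaw":{"type":"array"}},"required":["rot","linear","jaw"]}

```bash
mkdir -p pics
python3 - <<'E'
from plant import ctrl
import cv2
o=ctrl.get_obs(); print(o)
for n in("scene","top","wrist"):
    im=ctrl.snapshot(n); cv2.imwrite(f"pics/{n}0.png",im[:,:,::-1]); m=ctrl.camera_model(n); print(n,m)
E
```

```text
{'time_s': 0.0, 'joint_positions': array([ 6.65712247e+01,  2.05969361e+01,  8.65974344e+01, -1.85129310e-03,
        7.29101899e+01, -6.59457235e+00]), 'qd': array([ 8.69553820e-02,  7.94672601e-05, -1.02805491e-01,  9.35086058e-02,
       -1.48846902e-01,  3.05827492e-02]), 'effort': array([ 2.06425539e-03, -5.15371478e+01, -2.70732987e+01,  6.74607488e-02,
        3.45005980e-02, -1.49525445e-04]), 'ee_pos': array([0.17350259, 0.57364531, 0.22183031]), 'tcp_rot': array([-1.79895928e+02, -1.02511778e-02,  1.63166333e+02]), 'ft_force': array([ 0.25566203, -0.81703951, -0.48271203]), 'torque': array([-0.02251405,  0.001937  , -0.03329127]), 'gripper_force': 0.0, 'finger_gap': 0.9965367113173217}
scene {'camera_matrix': array([[432.17914256,   0.        , 253.30108878],
       [  0.        , 432.17914256, 196.41636765],
       [  0.        ,   0.        ,   1.        ]]), 'rvec': array([ 2.3475576 , -0.50561771,  0.21765259]), 'tvec': array([-0.51184544,  0.21126121,  0.95626728])}
top {'camera_matrix': array([[408.71581672,   0.        , 253.21998249],
       [  0.        , 408.71581672, 190.43102819],
       [  0.        ,   0.        ,   1.        ]]), 'rvec': array([ 2.1602383 , -2.20182266,  0.07520362]), 'tvec': array([-0.00519389,  0.55936552,  1.19062358])}
wrist {'camera_matrix': array([[297.31863964,   0.        , 251.42764438],
       [  0.        , 297.31863964, 193.34523325],
       [  0.        ,   0.        ,   1.        ]]), 'rvec': array([-2.33694782, -1.73539814, -0.23866099]), 'tvec': array([-0.59943573, -0.03180179,  0.3907076 ])}
```

View pics/top0.png

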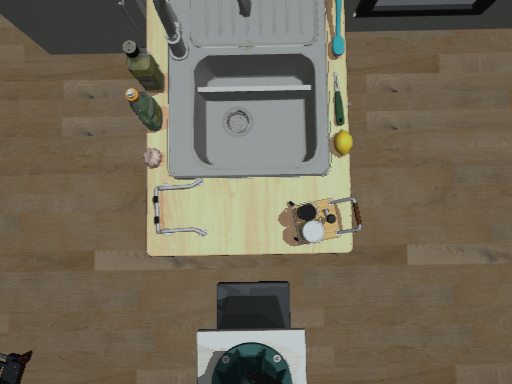

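View pics/scene0.png

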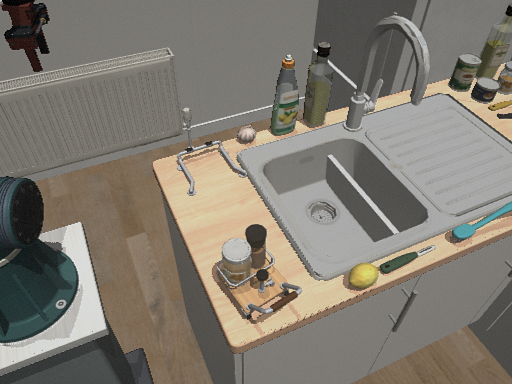

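The top view shows the caddy at about (315,222) with its handle at (357,213). The bay is at (155–205, 180–235), with its mouth facing the caddy. The robot is at the bottom of the frame. I'll enlarge the two areas.

Run:
```python
import cv2,numpy as np
t=cv2.imread("pics/top0.png")
a=cv2.resize(t[180:260,270:370],None,fx=7,fy=7,interpolation=cv2.INTER_CUBIC)[:,:]
cv2.imwrite("pics/c1.png",a)
b=cv2.resize(t[170:245,145:220],None,fx=8,fy=8,interpolation=cv2.INTER_CUBIC)
cv2.imwrite("pics/c2.png",b)
```

```text
(no output)
```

View pics/c1.png

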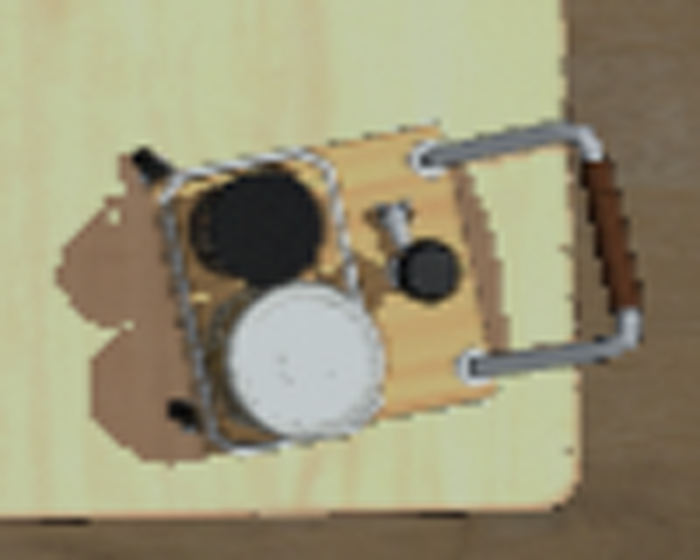

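View pics/c2.png

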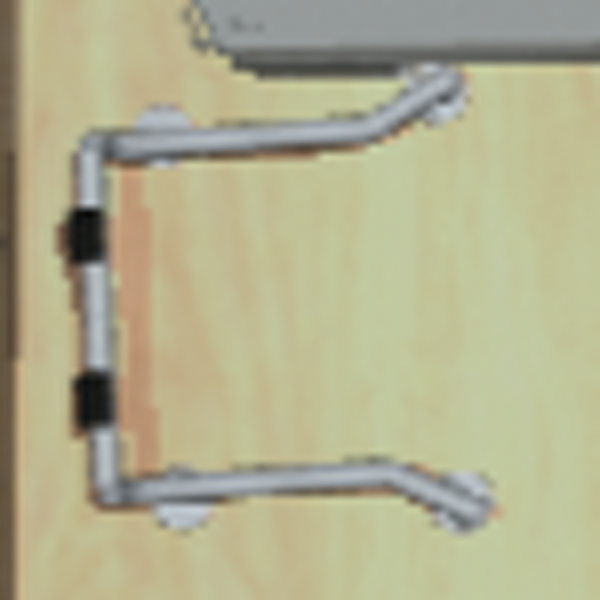

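The enlarged caddy picture shows the sleeve ends at (600,165) and (627,308), the knob at (428,270), and the castors sticking out forwards at (150,162) and (183,412). The enlarged bay picture shows the stop sleeves at (87,236) and (95,400), and rail bends at about (370,130) and (390,472).

```bash
cat > h.py <<'E'
import cv2,numpy as np
from plant import ctrl
def ray(n,uv,z):
    m=ctrl.camera_model(n); R=cv2.Rodrigues(m["rvec"])[0]; t=m["tvec"]
    p=cv2.undistortPoints(np.array([[uv]],float),m["camera_matrix"],None)[0,0]
    d=R.T@np.array([p[0],p[1],1]); c=-R.T@t
    return c+d*(z-c[2])/d[2]
def crop(n,off,s,uv,z): return ray(n,[(uv[i]+.5)/s-.5+off[i] for i in(0,1)],z)
E
python3 - <<'E'
from h import *
np.set_printoptions(precision=4,suppress=True)
C=lambda u,v,z:crop("top",(270,180),7,(u,v),z)[:2]
B=lambda u,v,z:crop("top",(145,170),8,(u,v),z)[:2]
h1,h2,k=C(600,165,.1),C(627,308,.1),C(428,270,.1)
print("sleeve",h1,h2,np.linalg.norm(h1-h2),(h1+h2)/2,"knob",k,np.linalg.norm((h1+h2)/2-k))
d=k-(h1+h2)/2; print("yaw axis from handle-knob",np.degrees(np.arctan2(d[1],d[0])),"from sleeve",np.degrees(np.arctan2(*(h1-h2)[::-1]))+90)
print("deck corners", [C(*p,.038) for p in((435,125),(495,392))])
print("castor",C(150,162,.016),C(183,412,.016))
s1,s2=B(87,236,.036),B(95,400,.036); print("stop",s1,s2,np.degrees(np.arctan2(*(s1-s2)[::-1]))+90)
for a,b in(((180,140),(365,130)),((180,483),(390,472))):
    p,q=B(*a,.017),B(*b,.017); print("rail",p,q,np.degrees(np.arctan2(*(p-q)[::-1])))
print("corners",B(90,145,.03),B(108,494,.03))
print("mouth",B(450,80,.017),B(480,508,.017))
o=ctrl.get_obs(); T=np.array(o["ee_pos"]);print(T)
E
```

```text
sleeve [ 0.5127 -0.2971] [ 0.4563 -0.3056] 0.056980458801501495 [ 0.4845 -0.3013] knob [ 0.4727 -0.228 ] 0.07424856053274437
yaw axis from handle-knob 99.15908930962784 from sleeve 98.56766492325445
deck corners [array([ 0.533 , -0.2443]), array([ 0.422 , -0.2654])]
castor [ 0.5208 -0.1272] [ 0.4152 -0.1384]
stop [0.5382 0.2706] [0.4783 0.2677] 92.72605528208555
rail [0.5744 0.2405] [0.5769 0.1716] 91.99545509421338
rail [0.4473 0.2409] [0.4499 0.1633] 91.91166788920292
corners [0.5721 0.2709] [0.444  0.2645]
mouth [0.5949 0.1397] [0.436  0.1302]
[0.1735 0.5738 0.222 ]
```

```bash
cat >> h.py <<'E'
def rows(wps,dec=1,pose=None):
    "wps: (x,y,z,yawdeg) one for each row; prints rounded tool deltas (cm, rad), rounding errors carried on"
    o=ctrl.get_obs()
    if pose is None: pose=[*o["ee_pos"],o["tcp_rot"][2]%360]
    p=np.array(pose[:3]);w=np.radians(pose[3]); L=[];A=[]
    for x in wps:
        d=np.array(x[:3])-p; c,s=np.cos(w),np.sin(w)
        R=np.array([[c,s,0],[s,-c,0],[0,0,-1]]).T
        l=np.round(R.T@d*100,dec); a=np.round(-(np.radians(x[3])-w),3)
        p=p+R@l/100; w-=a; L.append((l+0.).tolist());A.append(a)
    print("linear",L,"\nrot_z",A,"\nend",p,np.degrees(w))
def line(a,b,n): return [np.array(a)+(np.array(b)-a)*(i+1)/n for i in range(n)]
E
python3 - <<'E'
from h import *
a=[*ctrl.get_obs()["ee_pos"],163.2]; b=[.42,.32,.22,175]; c=[.49,0,.22,186]; d=[.4845,-.3013,.2,188.9]
rows(line(a,b,8)+line(b,c,6)+line(c,d,6))
E
```

```text
linear [[-3.9, -2.1, 0.0], [-3.8, -2.3, 0.1], [-3.7, -2.3, 0.0], [-3.7, -2.5, 0.0], [-3.6, -2.5, 0.0], [-3.6, -2.6, 0.1], [-3.5, -2.7, 0.0], [-3.4, -2.9, 0.0], [-1.6, -5.2, 0.0], [-1.5, -5.2, 0.0], [-1.3, -5.3, 0.0], [-1.1, -5.4, 0.0], [-0.9, -5.4, 0.0], [-0.8, -5.4, 0.0], [0.6, -4.9, 0.3], [0.7, -5.0, 0.4], [0.7, -5.0, 0.3], [0.7, -5.0, 0.3], [0.8, -4.9, 0.4], [0.8, -5.0, 0.3]] 
rot_z [np.float64(-0.026), np.float64(-0.026), np.float64(-0.026), np.float64(-0.026), np.float64(-0.025), np.float64(-0.026), np.float64(-0.026), np.float64(-0.026), np.float64(-0.032), np.float64(-0.032), np.float64(-0.032), np.float64(-0.032), np.float64(-0.032), np.float64(-0.032), np.float64(-0.008), np.float64(-0.008), np.float64(-0.009), np.float64(-0.008), np.float64(-0.009), np.float64(-0.008)] 
end [ 0.48464415 -0.30150015  0.20000738] 188.89303100900298
```

apply_moves:
  linear:
    - [-3.9,-2.1,0]
    - [-3.8,-2.3,0.1]
    - [-3.7,-2.3,0]
    - [-3.7,-2.5,0]
    - [-3.6,-2.5,0]
    - [-3.6,-2.6,0.1]
    - [-3.5,-2.7,0]
    - [-3.4,-2.9,0]
    - [-1.6,-5.2,0]
    - [-1.5,-5.2,0]
  rot:
    - [0,0,-0.026]
    - [0,0,-0.026]
    - [0,0,-0.026]
    - [0,0,-0.026]
    - [0,0,-0.025]
    - [0,0,-0.026]
    - [0,0,-0.026]
    - [0,0,-0.026]
    - [0,0,-0.032]
    - [0,0,-0.032]
  jaw: [0.3,0.3,0.3,0.3,0.3,0.3,0.3,0.3,0.3,0.3]

```text
time_s: 1.4
ee_pos: [0.444, 0.2125, 0.2204]
tcp_rot: [-180.0, -0.0, 178.8]
ft_force: [0.3, -0.3, 0.3]
finger_gap: 0.647
gripper_force: 0.0
```

apply_moves:
  linear:
    - [-1.3,-5.3,0]
    - [-1.1,-5.4,0]
    - [-0.9,-5.4,0]
    - [-0.8,-5.4,0]
    - [0.6,-4.9,0.3]
    - [0.7,-5.0,0.4]
    - [0.7,-5.0,0.3]
    - [0.7,-5.0,0.3]
    - [0.8,-4.9,0.4]
    - [0.8,-5.0,0.3]
  rot:
    - [0,0,-0.032]
    - [0,0,-0.032]
    - [0,0,-0.032]
    - [0,0,-0.032]
    - [0,0,-0.008]
    - [0,0,-0.008]
    - [0,0,-0.009]
    - [0,0,-0.008]
    - [0,0,-0.009]
    - [0,0,-0.008]
  jaw: [0.3,0.3,0.3,0.3,0.3,0.3,0.3,0.3,0.3,0.3]

```text
time_s: 2.65
ee_pos: [0.4844, -0.3025, 0.2003]
tcp_rot: [180.0, -0.0, -171.1]
ft_force: [0.7, 1.2, -0.4]
finger_gap: 0.651
gripper_force: 0.0
```

Run:
```python
from h import *
im=ctrl.snapshot("wrist"); cv2.imwrite("pics/w1.png",im[:,:,::-1])
print(ctrl.camera_model("wrist"),ctrl.get_obs()["ee_pos"])
```

```text
{'camera_matrix': array([[297.31863964,   0.        , 251.42764438],
       [  0.        , 297.31863964, 193.34523325],
       [  0.        ,   0.        ,   1.        ]]), 'rvec': array([-1.91440967, -2.23657642, -0.30534516]), 'tvec': array([ 0.38021087, -0.44078102,  0.25034333])} [ 0.48494488 -0.30919167  0.20023004]
```

View pics/w1.png

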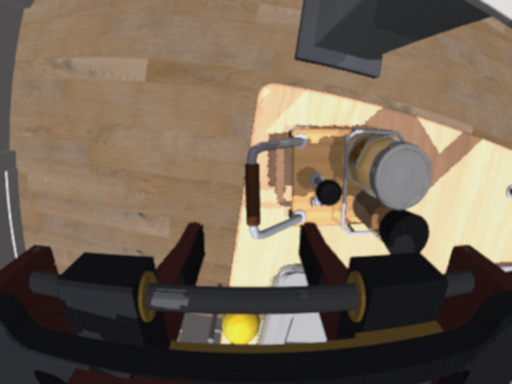

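The wrist view shows the sleeve from (252,166) to (253,223), and the knob at (327,193).

```bash
cat >> h.py <<'E'
def wray(m,uv,z):
    K=m["camera_matrix"];R=cv2.Rodrigues(m["rvec"])[0];t=m["tvec"]
    v=np.array([uv[0]-K[0,2],uv[1]-K[1,2]]);r=np.linalg.norm(v);th=r/K[0,0]
    d=R.T@np.array([*(v/max(r,1e-9)*np.sin(th)),np.cos(th)]);c=-R.T@t
    return c+d*(z-c[2])/d[2]
E
python3 - <<'E'
from h import *
np.set_printoptions(precision=4,suppress=True)
m=dict(camera_matrix=np.array([[297.3186,0,251.4276],[0,297.3186,193.3452],[0,0,1]]),rvec=np.array([-1.91440967,-2.23657642,-0.30534516]),tvec=np.array([0.38021087,-0.44078102,0.25034333]))
a,b,k=[wray(m,u,z)[:2] for u,z in(((252,166),.099),((253,223),.099),((327,193),.1))]
h=(a+b)/2;d=k-h
print(a,b,np.linalg.norm(a-b),h,k,np.linalg.norm(d),np.degrees(np.arctan2(d[1],d[0])),np.degrees(np.arctan2(*(b-a)[::-1])))
print(ctrl.get_obs())
E
```

```text
[ 0.4585 -0.3125] [ 0.5125 -0.3031] 0.0548238080306497 [ 0.4855 -0.3078] [ 0.4722 -0.2394] 0.06973590434760069 100.94676042835856 9.86522839927367
{'time_s': 2.7, 'joint_positions': array([ -39.2643,   19.6383,   91.4166,   -0.2202,   68.7308, -138.0109]), 'qd': array([ 2.9406, -1.662 ,  1.7893,  0.9733, -0.3038,  6.9388]), 'effort': array([  6.9963, -54.611 , -19.6816,   1.8257,   2.096 ,   0.1595]), 'ee_pos': array([ 0.4849, -0.3092,  0.2002]), 'tcp_rot': array([-179.7033,   -0.0095, -171.1739]), 'ft_force': array([ 0.9911, -5.1802,  0.3708]), 'torque': array([-0.1542,  0.0436,  0.0174]), 'gripper_force': 0.0, 'finger_gap': 0.6460790180635976}
```

apply_moves:
  linear:
    - [0,0,0]
    - [0,0,0.2]
    - [0,0,2.0]
    - [0,0,2.5]
    - [0,0,2.5]
    - [0,0,2.0]
    - [0,0,2.0]
    - [0,0,1.0]
    - [0,0,0]
    - [0,0,0]
  rot:
    - [0,0,0]
    - [0,0,0]
    - [0,0,0]
    - [0,0,0]
    - [0,0,0]
    - [0,0,0]
    - [0,0,0]
    - [0,0,0]
    - [0,0,0]
    - [0,0,0]
  jaw: [0.3,0.3,0.3,0.3,0.3,0.3,0.3,0.3,0.3,0.3]

```text
time_s: 3.95
ee_pos: [0.4854, -0.301, 0.0794]
tcp_rot: [-179.9, 0.0, -171.1]
ft_force: [0.2, 0.3, -0.1]
finger_gap: 0.649
gripper_force: 0.0
```

apply_moves:
  linear:
    - [0,0,0]
    - [0,0,0]
    - [0,0,0]
    - [0,0,0]
    - [0,0,0]
    - [0,0,0]
    - [0,0,0]
    - [0,0,0]
    - [0,0,0]
    - [0,0,0]
  rot:
    - [0,0,0]
    - [0,0,0]
    - [0,0,0]
    - [0,0,0]
    - [0,0,0]
    - [0,0,0]
    - [0,0,0]
    - [0,0,0]
    - [0,0,0]
    - [0,0,0]
  jaw: [0.1,-0.1,-0.3,-0.4,-0.5,-0.6,-0.7,-1,-1,-1]

```text
time_s: 5.2
ee_pos: [0.4846, -0.301, 0.0786]
tcp_rot: [180.0, -0.0, -171.1]
ft_force: [-1.7, 0.4, 1.2]
finger_gap: 0.15
gripper_force: 29.9
```

```bash
cat > plan.py <<'E'
from h import *
from scipy.interpolate import BPoly
np.set_printoptions(precision=3,suppress=True)
O=np.array([.5118,.203]);TB=np.radians(92.2)
yb=np.array([np.cos(TB),np.sin(TB)]);xb=np.array([yb[1],-yb[0]])
def plan(h0,yaw0,straight,yend,home=-.054):
    y0=np.array([np.cos(yaw0),np.sin(yaw0)]); r0=h0+.055*y0
    r1=r0+straight*y0; u=lambda r:((r-O)@xb,(r-O)@yb)
    x1,y1=u(r1); sl=np.tan(TB-yaw0)   # dx/dy in bay frame
    f=BPoly.from_derivatives([y1,yend],[[x1,sl,0],[0,0,0]])
    ys=np.concatenate([np.linspace(u(r0)[1],y1,60,endpoint=False),np.linspace(y1,yend,300,endpoint=False),np.linspace(yend,home,60)])
    X=np.where(ys<y1,x1+sl*(ys-y1),np.where(ys<yend,f(np.clip(ys,y1,yend)),0))
    S=np.where(ys<y1,sl,np.where(ys<yend,f.derivative()(np.clip(ys,y1,yend)),0))
    th=TB-np.arctan(S); R=O+X[:,None]*xb+ys[:,None]*yb
    return R,th,X,ys
if __name__=="__main__":
    for st,ye in((.05,-.14),(.06,-.13),(.05,-.12)):
        R,th,X,ys=plan(np.array([.4846,-.301]),np.radians(98.9),st,ye)
        s=np.r_[0,np.cumsum(np.linalg.norm(np.diff(R,axis=0),axis=1))]
        print(st,ye,"end",R[-1],"L",s[-1],"heading rel",np.degrees(th-TB).min(),"curv",np.abs(np.diff(th)/np.diff(s)).max())
        for sx,a in((-1,-155.),(1,-130.)):   # castor angle: world hub direction, phi relative to forward, deg (right = negative)
            hv=th[0]+np.radians(180+a)
            P=R+np.c_[np.cos(th),np.sin(th)]*.102+sx*.05*np.c_[np.sin(th),-np.cos(th)]
            out=[]
            for i in range(1,len(P)):
                d=P[i]-P[i-1]; n=np.array([-np.sin(hv),np.cos(hv)]); hv-=(d@n)/.014
                out.append(np.degrees((hv-th[i]-np.pi+np.pi)%(2*np.pi)-np.pi))
            ii=[np.searchsorted(s,q) for q in(.03,.05,.07,.1,.15,.2,.25,.27,.3,.33,.35)]
            print("castor",sx,np.array([out[min(i,len(out)-1)] for i in ii]),out[-1], "ys",ys[ii])
E
python3 plan.py
```

```text
0.05 -0.14 end [0.514 0.149] L 0.4052997915077616 heading rel -25.634782198929216 curv 6.688340408874613
castor -1 [-53.902 -12.651 -13.289 -22.513 -17.347  -0.65   22.56   29.927  27.772
   5.285   1.135] 0.021675293020107074 ys [-0.418 -0.397 -0.378 -0.348 -0.3   -0.255 -0.208 -0.189 -0.159 -0.128
 -0.108]
castor 1 [-26.261  -5.884 -14.26  -34.34  -27.527  -1.365  16.786  20.132  17.887
   3.53    0.758] 0.014473272061901203 ys [-0.418 -0.397 -0.378 -0.348 -0.3   -0.255 -0.208 -0.189 -0.159 -0.128
 -0.108]
0.06 -0.13 end [0.514 0.149] L 0.4057473032681088 heading rel -26.02133934530791 curv 6.775649954995908
castor -1 [-50.236 -12.245  -7.096 -20.752 -19.845  -4.336  18.018  27.134  31.584
  11.881   2.804] 0.04867355338350462 ys [-0.417 -0.397 -0.378 -0.348 -0.3   -0.253 -0.208 -0.189 -0.159 -0.129
 -0.109]
castor 1 [-24.084  -5.557  -5.938 -29.563 -32.436  -5.942  14.244  19.018  20.163
   7.913   1.863] 0.0323414422578768 ys [-0.417 -0.397 -0.378 -0.348 -0.3   -0.253 -0.208 -0.189 -0.159 -0.129
 -0.109]
0.05 -0.12 end [0.514 0.149] L 0.4047182197325051 heading rel -24.194609921191613 curv 5.9005890649298305
castor -1 [-53.902 -12.518 -11.554 -20.202 -17.409  -3.866  14.497  22.287  27.764
  17.312   4.282] 0.08552564045138522 ys [-0.418 -0.397 -0.378 -0.348 -0.299 -0.253 -0.207 -0.188 -0.158 -0.128
 -0.108]
castor 1 [-26.261  -5.818 -11.8   -29.246 -27.035  -5.074  11.951  16.478  18.615
  11.977   3.002] 0.05993823441075314 ys [-0.418 -0.397 -0.378 -0.348 -0.299 -0.253 -0.207 -0.188 -0.158 -0.128
 -0.108]
```

```bash
cat > go.py <<'E'
from plan import *
R,th,X,ys=plan(np.array([.4846,-.301]),np.radians(98.9),.055,-.132)
s=np.r_[0,np.cumsum(np.linalg.norm(np.diff(R,axis=0),axis=1))]
F=np.c_[np.cos(th),np.sin(th)];G=np.c_[np.sin(th),-np.cos(th)]
w=R+.102*F+.06*G; i=w[:,0].argmax(); print("max x of right front wheel",w[i]); 
q=R+.088*F; j=np.searchsorted(ys,-.165); print("wheel centre lateral at mouth",((q[j]-O)@xb),np.degrees(th[j]-TB), "rail start",[(((q[k]-O)@xb),((q[k]-O)@yb)) for k in np.searchsorted(ys,[-.14,-.12])])
n=40; v=np.interp(np.arange(n),[0,3,34,39],[.3,1,1,.3]); ss=np.cumsum(v)/v.sum()*(s[-1]-.02)
H=R-.055*F
W=[(np.interp(a,s,H[:,0]),np.interp(a,s,H[:,1]),.0786,np.degrees(np.interp(a,s,th))+90) for a in ss]
rows(W,2,[.4846,-.301,.0786,188.9])
E
python3 go.py | sed 's/np.float64(\([^)]*\))/\1/g'
python3 - <<'E'
from h import *
print(ray("top",(250,178),0.0))
E
```

```text
max x of right front wheel [0.596 0.068]
wheel centre lateral at mouth 0.00725119834194917 -5.446256684579176 rail start [(0.0005932846679176443, -0.05184219403260448), (-4.9439619065339e-17, -0.03077966101694915)]
linear [[0.0, 0.32, 0.0], [0.0, 0.56, 0.0], [0.0, 0.81, 0.0], [0.0, 1.06, 0.0], [0.0, 1.05, 0.0], [0.0, 1.06, 0.0], [0.01, 1.05, 0.0], [0.12, 1.06, 0.0], [0.21, 1.06, 0.0], [0.29, 1.07, 0.0], [0.32, 1.06, 0.0], [0.35, 1.07, 0.0], [0.34, 1.07, 0.0], [0.3, 1.07, 0.0], [0.27, 1.06, 0.0], [0.21, 1.06, 0.0], [0.17, 1.06, 0.0], [0.12, 1.06, 0.0], [0.07, 1.05, 0.0], [0.02, 1.06, 0.0], [-0.02, 1.05, 0.0], [-0.07, 1.06, 0.0], [-0.12, 1.06, 0.0], [-0.15, 1.06, 0.0], [-0.21, 1.06, 0.0], [-0.24, 1.06, 0.0], [-0.27, 1.06, 0.0], [-0.29, 1.07, 0.0], [-0.29, 1.06, 0.0], [-0.25, 1.06, 0.0], [-0.19, 1.06, 0.0], [-0.11, 1.06, 0.0], [-0.01, 1.06, 0.0], [0.0, 1.05, 0.0], [0.0, 1.06, 0.0], [0.0, 0.91, 0.0], [0.0, 0.76, 0.0], [0.0, 0.61, 0.0], [0.0, 0.46, 0.0], [0.0, 0.32, 0.0]] 
rot_z [-0.0, -0.0, -0.0, -0.0, -0.0, -0.0, 0.002, 0.023, 0.042, 0.058, 0.066, 0.069, 0.068, 0.062, 0.053, 0.044, 0.034, 0.024, 0.014, 0.005, -0.005, -0.013, -0.023, -0.032, -0.041, -0.049, -0.055, -0.058, -0.057, -0.051, -0.039, -0.022, -0.002, -0.0, -0.0, -0.0, -0.0, -0.0, -0.0, -0.0] 
end [0.517 0.074 0.079] 182.19639379696943
[ 0.59854915 -0.00674588  0.        ]
```

apply_moves:
  linear:
    - [0,0.32,0]
    - [0,0.56,0]
    - [0,0.81,0]
    - [0,1.06,0]
    - [0,1.05,0]
    - [0,1.06,0]
    - [0.01,1.05,0]
    - [0.12,1.06,0]
    - [0.21,1.06,0]
    - [0.29,1.07,0]
  rot:
    - [0,0,0]
    - [0,0,0]
    - [0,0,0]
    - [0,0,0]
    - [0,0,0]
    - [0,0,0]
    - [0,0,0.002]
    - [0,0,0.023]
    - [0,0,0.042]
    - [0,0,0.058]
  jaw: [-1,-1,-1,-1,-1,-1,-1,-1,-1,-1]

```text
time_s: 6.45
ee_pos: [0.4652, -0.2108, 0.0787]
tcp_rot: [180.0, -0.0, -178.4]
ft_force: [-1.8, -0.8, 0.7]
finger_gap: 0.151
gripper_force: 30.0
```

apply_moves:
  linear:
    - [0.32,1.06,0]
    - [0.35,1.07,0]
    - [0.34,1.07,0]
    - [0.3,1.07,0]
    - [0.27,1.06,0]
    - [0.21,1.06,0]
    - [0.17,1.06,0]
    - [0.12,1.06,0]
    - [0.07,1.05,0]
    - [0.02,1.06,0]
  rot:
    - [0,0,0.066]
    - [0,0,0.069]
    - [0,0,0.068]
    - [0,0,0.062]
    - [0,0,0.053]
    - [0,0,0.044]
    - [0,0,0.034]
    - [0,0,0.024]
    - [0,0,0.014]
    - [0,0,0.005]
  jaw: [-1,-1,-1,-1,-1,-1,-1,-1,-1,-1]

```text
time_s: 7.7
ee_pos: [0.4681, -0.1051, 0.0787]
tcp_rot: [180.0, -0.0, 156.5]
ft_force: [-2.5, -0.6, 2.5]
finger_gap: 0.155
gripper_force: 29.9
```

Run:
```python
from h import *
im=ctrl.snapshot("top")[:,:,::-1]; cv2.imwrite("pics/t2.png",im)
cv2.imwrite("pics/t2c.png",cv2.resize(im[165:255,145:345],None,fx=4,fy=4,interpolation=cv2.INTER_CUBIC))
o=ctrl.get_obs();print(o["ee_pos"],o["tcp_rot"],o["ft_force"],o["torque"],o["finger_gap"])
```

```text
[ 0.46859495 -0.10407222  0.07864342] [ 1.79932208e+02 -1.88350625e-02  1.56523846e+02] [-1.33655914  1.72805078  0.26414991] [0.25387773 0.17941632 0.04519938] 0.15115659680608387
```

View pics/t2c.png

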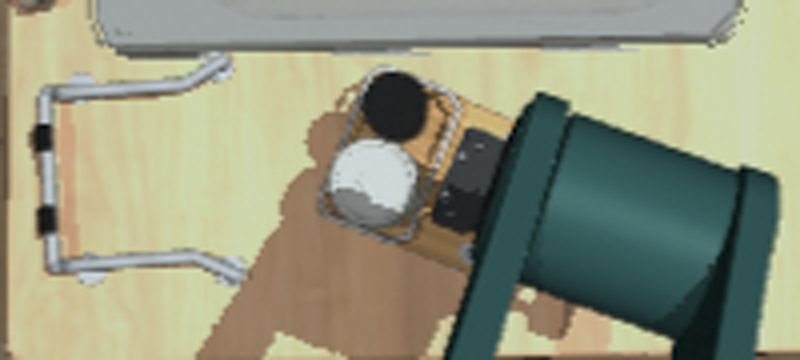

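The caddy is at (400,150), steered to the right towards the mouth. The jars are upright, and no castors stick out in front, so they trail under the deck.

apply_moves:
  linear:
    - [-0.02,1.05,0]
    - [-0.07,1.06,0]
    - [-0.12,1.06,0]
    - [-0.15,1.06,0]
    - [-0.21,1.06,0]
    - [-0.24,1.06,0]
    - [-0.27,1.06,0]
    - [-0.29,1.07,0]
    - [-0.29,1.06,0]
    - [-0.25,1.06,0]
  rot:
    - [0,0,-0.005]
    - [0,0,-0.013]
    - [0,0,-0.023]
    - [0,0,-0.032]
    - [0,0,-0.041]
    - [0,0,-0.049]
    - [0,0,-0.055]
    - [0,0,-0.058]
    - [0,0,-0.057]
    - [0,0,-0.051]
  jaw: [-1,-1,-1,-1,-1,-1,-1,-1,-1,-1]

```text
time_s: 9.0
ee_pos: [0.5167, -0.0087, 0.0787]
tcp_rot: [-180.0, 0.0, 178.8]
ft_force: [2.0, 0.1, -1.2]
finger_gap: 0.148
gripper_force: 30.0
```

Run:
```python
from h import *
im=ctrl.snapshot("top")[:,:,::-1]; cv2.imwrite("pics/t3.png",im)
cv2.imwrite("pics/t3c.png",cv2.resize(im[165:255,145:260],None,fx=6,fy=6,interpolation=cv2.INTER_CUBIC))
o=ctrl.get_obs();print(o["ee_pos"],o["tcp_rot"],o["ft_force"],o["torque"],o["finger_gap"])
```

```text
[ 0.51686571 -0.00754269  0.07873523] [1.79947431e+02 2.99566989e-02 1.78882764e+02] [ 2.26866439  2.7717698  -0.74096324] [ 0.31464966 -0.29401638 -0.11110208] 0.15311502057175427
```

View pics/t3c.png

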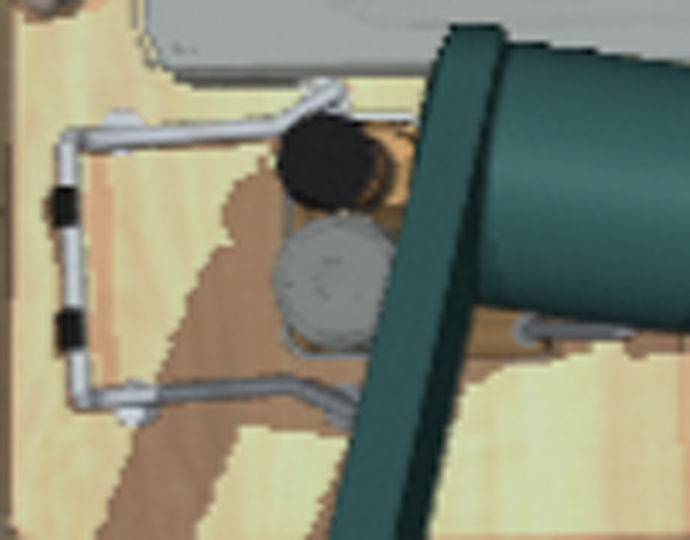

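The nose is in the mouth, centred at about (290,245), and the jars are upright. The forces are small.

apply_moves:
  linear:
    - [-0.19,1.06,0]
    - [-0.11,1.06,0]
    - [-0.01,1.06,0]
    - [0,1.05,0]
    - [0,1.06,0]
    - [0,0.91,0]
    - [0,0.76,0]
    - [0,0.61,0]
    - [0,0.46,0]
    - [0,0.32,0]
  rot:
    - [0,0,-0.039]
    - [0,0,-0.022]
    - [0,0,-0.002]
    - [0,0,0]
    - [0,0,0]
    - [0,0,0]
    - [0,0,0]
    - [0,0,0]
    - [0,0,0]
    - [0,0,0]
  jaw: [-1,-1,-1,-1,-1,-1,-1,-1,-1,-1]

```text
time_s: 10.3
ee_pos: [0.5166, 0.0742, 0.0786]
tcp_rot: [-180.0, -0.0, -177.8]
ft_force: [-1.4, -1.0, 3.3]
finger_gap: 0.146
gripper_force: 29.9
```

apply_moves:
  linear:
    - [0,0.2,0]
    - [0,0.2,0]
    - [0,0.2,0]
    - [0,0.15,0]
    - [0,0.15,0]
    - [0,0.1,0]
    - [0,0.1,0]
    - [0,0.1,0]
    - [0,0,0]
    - [0,0,0]
  rot:
    - [0,0,0]
    - [0,0,0]
    - [0,0,0]
    - [0,0,0]
    - [0,0,0]
    - [0,0,0]
    - [0,0,0]
    - [0,0,0]
    - [0,0,0]
    - [0,0,0]
  jaw: [-1,-1,-1,-1,-1,-1,-1,-1,-1,-1]

```text
time_s: 11.55
ee_pos: [0.5164, 0.0861, 0.0786]
tcp_rot: [180.0, -0.0, -177.8]
ft_force: [-2.6, 0.1, 2.3]
finger_gap: 0.154
gripper_force: 30.0
```

Run:
```python
from h import *
im=ctrl.snapshot("top")[:,:,::-1]
cv2.imwrite("pics/t4c.png",cv2.resize(im[170:245,145:225],None,fx=8,fy=8,interpolation=cv2.INTER_CUBIC))
o=ctrl.get_obs();print(o["ee_pos"],o["tcp_rot"],o["ft_force"],o["torque"],o["finger_gap"])
```

```text
[0.51639806 0.08609757 0.07857817] [ 1.79994646e+02 -2.33024871e-02 -1.77813084e+02] [-4.02397551  0.58220643  2.32725808] [0.07099267 0.52890904 0.21823951] 0.151566187970894
```

View pics/t4c.png

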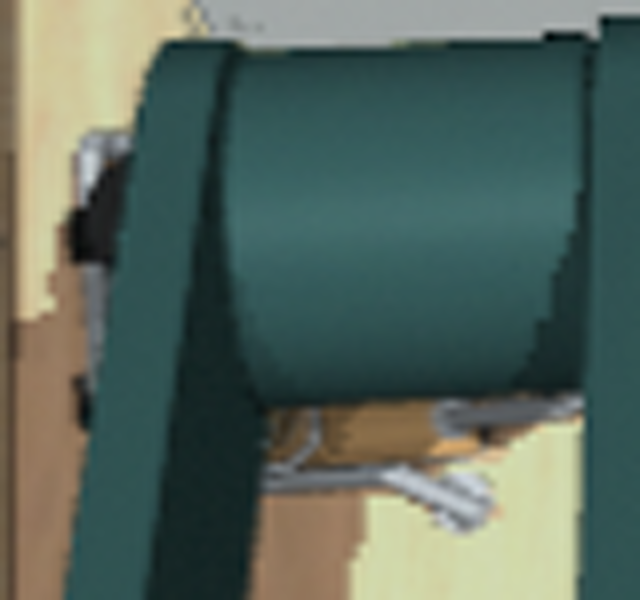

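The arm hides the nose; the caddy appears to be about 8 mm short of the stop. I'll creep forward while watching the force.

apply_moves:
  linear:
    - [0,0.1,0]
    - [0,0.1,0]
    - [0,0.1,0]
    - [0,0.1,0]
    - [0,0.1,0]
    - [0,0.05,0]
    - [0,0,0]
    - [0,0,0]
    - [0,0,0]
    - [0,0,0]
  rot:
    - [0,0,0]
    - [0,0,0]
    - [0,0,0]
    - [0,0,0]
    - [0,0,0]
    - [0,0,0]
    - [0,0,0]
    - [0,0,0]
    - [0,0,0]
    - [0,0,0]
  jaw: [-1,-1,-1,-1,-1,-1,-1,-1,-1,-1]

```text
time_s: 12.85
ee_pos: [0.5164, 0.0916, 0.0786]
tcp_rot: [-180.0, -0.0, -177.8]
ft_force: [-3.0, 0.5, 1.3]
finger_gap: 0.153
gripper_force: 30.0
```

apply_moves:
  linear:
    - [0,0.05,0]
    - [0,0.05,0]
    - [0,0.05,0]
    - [0,0,0]
    - [0,0,0]
    - [0,0,0]
    - [0,0,0]
    - [0,0,0]
    - [0,0,0]
    - [0,0,0]
  rot:
    - [0,0,0]
    - [0,0,0]
    - [0,0,0]
    - [0,0,0]
    - [0,0,0]
    - [0,0,0]
    - [0,0,0]
    - [0,0,0]
    - [0,0,0]
    - [0,0,0]
  jaw: [-1,-1,-1,-1,-1,-1,-1,-1,-1,-1]

```text
time_s: 14.1
ee_pos: [0.5164, 0.0925, 0.0787]
tcp_rot: [-180.0, -0.0, -177.8]
ft_force: [-4.1, -3.3, 2.3]
finger_gap: 0.15
gripper_force: 30.0
```

apply_moves:
  linear:
    - [0,0.05,0]
    - [0,0.05,0]
    - [0,0,0]
    - [0,0,0]
    - [0,0,0]
    - [0,0,0]
    - [0,0,0]
    - [0,0,0]
    - [0,0,0]
    - [0,0,0]
  rot:
    - [0,0,0]
    - [0,0,0]
    - [0,0,0]
    - [0,0,0]
    - [0,0,0]
    - [0,0,0]
    - [0,0,0]
    - [0,0,0]
    - [0,0,0]
    - [0,0,0]
  jaw: [-1,-1,-1,-1,-1,-1,-1,-1,-1,-1]

```text
time_s: 15.35
ee_pos: [0.5163, 0.0927, 0.0787]
tcp_rot: [-179.9, -0.0, -177.8]
ft_force: [-3.9, -7.1, 2.4]
finger_gap: 0.155
gripper_force: 30.0
```

apply_moves:
  linear:
    - [0,-0.1,0]
    - [0,-0.05,0]
    - [0,0,0]
    - [0,0,0]
    - [0,0,0]
    - [0,0,0]
    - [0,0,0]
    - [0,0,0]
    - [0,0,0]
    - [0,0,0]
  rot:
    - [0,0,0]
    - [0,0,0]
    - [0,0,0]
    - [0,0,0]
    - [0,0,0]
    - [0,0,0]
    - [0,0,0]
    - [0,0,0]
    - [0,0,0]
    - [0,0,0]
  jaw: [-1,-1,-1,-0.6,-0.5,-0.4,-0.3,-0.2,0,0]

```text
time_s: 16.6
ee_pos: [0.5163, 0.0925, 0.0787]
tcp_rot: [-180.0, -0.0, -177.8]
ft_force: [-1.0, -0.4, -1.0]
finger_gap: 0.502
gripper_force: 0.0
```

apply_moves:
  linear:
    - [0,0,0]
    - [0,0,0]
    - [0,0,-0.5]
    - [0,0,-1.0]
    - [0,0,-2]
    - [0,0,-3]
    - [0,0,-3]
    - [0,0,-2]
    - [0,0,-1]
    - [0,0,0]
  rot:
    - [0,0,0]
    - [0,0,0]
    - [0,0,0]
    - [0,0,0]
    - [0,0,0]
    - [0,0,0]
    - [0,0,0]
    - [0,0,0]
    - [0,0,0]
    - [0,0,0]
  jaw: [0.1,0.1,0.1,0.1,0.1,0.1,0.1,0.1,0.1,0.1]

```text
time_s: 17.85
ee_pos: [0.5167, 0.0925, 0.2044]
tcp_rot: [-180.0, 0.1, -177.8]
ft_force: [0.2, 0.3, 0.1]
finger_gap: 0.551
gripper_force: 0.0
```

Run:
```python
from h import *
m=ctrl.camera_model("wrist");o=ctrl.get_obs()
im=ctrl.snapshot("wrist")[:,:,::-1]; cv2.imwrite("pics/w5.png",im); np.save("m5.npy",m,allow_pickle=True)
print(o["ee_pos"],o["tcp_rot"],o["ft_force"])
```

```text
[0.51672455 0.09254185 0.20435917] [-1.79996738e+02  8.54914697e-02 -1.77810591e+02] [0.24622981 0.2708145  0.10464754]
```

View pics/w5.png

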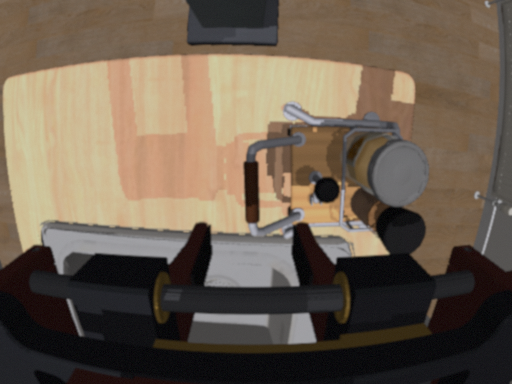

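The wrist view shows the caddy home, with the sleeve from (251,162) to (252,220) and the knob at (326,190). Both jars are standing.

Run:
```python
from h import *
from plan import O,xb,yb,TB
np.set_printoptions(precision=4,suppress=True)
m=np.load("m5.npy",allow_pickle=True).item()
a,b,k=[wray(m,u,z)[:2] for u,z in(((251.5,162),.099),((252,220),.099),((326,190),.1))]
h=(a+b)/2; d=k-h; print(h,k,np.linalg.norm(a-b),np.linalg.norm(d),np.degrees(np.arctan2(d[1],d[0])),np.degrees(np.arctan2(*(b-a)[::-1]))+90)
c=h+.109*yb; print("caddy in bay",(c-O)@xb,(c-O)@yb)
# rail-free check: automatic knob blob
im=cv2.imread("pics/w5.png"); g=(im.max(2)<45).astype(np.uint8)[172:206,308:345]
n,l,s,cc=cv2.connectedComponentsWithStats(g); print(s,cc+[308,172])
rows(line([.5167,.0925,.2044,182.2],[.5135,.1655,.2044,182.2],4)[-1:],1,[.5167,.0925,.2044,182.2])
```

```text
[0.5153 0.0934] [0.5106 0.1637] 0.05631816355818125 0.07042886049228593 93.87956949170123 92.70179539266547
caddy in bay -0.0006714732264080991 -0.0006386855484557814
[[  0   0  37  34 802]
 [  7   6  24  24 456]] [[325.8566 188.0985]
 [326.2522 189.2061]]
linear [[0.0, 7.3, 0.0]] 
rot_z [np.float64(-0.0)] 
end [0.5139 0.1654 0.2044] 182.2
```

apply_moves:
  linear:
    - [0,1,0]
    - [0.1,2,0]
    - [0,2,0]
    - [0,1.5,0]
    - [0,0.8,0]
    - [0,0,0]
    - [0,0,1]
    - [0,0,2]
    - [0,0,2]
    - [0,0,1]
  rot:
    - [0,0,0]
    - [0,0,0]
    - [0,0,0]
    - [0,0,0]
    - [0,0,0]
    - [0,0,0]
    - [0,0,0]
    - [0,0,0]
    - [0,0,0]
    - [0,0,0]
  jaw: [-1,-1,-1,-1,-1,-1,-1,-1,-1,-1]

```text
time_s: 19.15
ee_pos: [0.5117, 0.1647, 0.1421]
tcp_rot: [-180.0, -0.1, -177.9]
ft_force: [0.6, -0.4, -0.8]
finger_gap: 0.008
gripper_force: 0.0
```

apply_moves:
  linear:
    - [0,0,1]
    - [0,0,1]
    - [0,0,1]
    - [0,0,0.5]
    - [0,0,0.5]
    - [0,0,0.2]
    - [0,0,0.2]
    - [0,0,0.2]
    - [0,0,0]
    - [0,0,0]
  rot:
    - [0,0,0]
    - [0,0,0]
    - [0,0,0]
    - [0,0,0]
    - [0,0,0]
    - [0,0,0]
    - [0,0,0]
    - [0,0,0]
    - [0,0,0]
    - [0,0,0]
  jaw: [-1,-1,-1,-1,-1,-1,-1,-1,-1,-1]

```text
time_s: 20.4
ee_pos: [0.5127, 0.1655, 0.0978]
tcp_rot: [180.0, 0.0, -177.8]
ft_force: [0.1, -1.1, 1.3]
finger_gap: 0.003
gripper_force: 0.6
```

apply_moves:
  linear:
    - [0,0,0.1]
    - [0,0,0.1]
    - [0,0,0.1]
    - [0,0,0.1]
    - [0,0,0]
    - [0,0,0]
    - [0,0,0]
    - [0,0,0]
    - [0,0,0]
    - [0,0,0]
  rot:
    - [0,0,0]
    - [0,0,0]
    - [0,0,0]
    - [0,0,0]
    - [0,0,0]
    - [0,0,0]
    - [0,0,0]
    - [0,0,0]
    - [0,0,0]
    - [0,0,0]
  jaw: [-1,-1,-1,-1,-1,-1,-1,-1,-1,-1]

```text
time_s: 21.65
ee_pos: [0.5126, 0.1654, 0.0937]
tcp_rot: [-180.0, 0.0, -177.8]
ft_force: [-0.9, 0.7, 0.1]
finger_gap: 0.003
gripper_force: 0.0
```

apply_moves:
  linear:
    - [0,0,0.1]
    - [0,0,0.05]
    - [0,0,0]
    - [0,0,0]
    - [0,0,0]
    - [0,0,0]
    - [0,0,0]
    - [0,0,0]
    - [0,0,0]
    - [0,0,0]
  rot:
    - [0,0,0]
    - [0,0,0]
    - [0,0,0]
    - [0,0,0]
    - [0,0,0]
    - [0,0,0]
    - [0,0,0]
    - [0,0,0]
    - [0,0,0]
    - [0,0,0]
  jaw: [-1,-1,-1,-1,-1,-1,-1,-1,-1,-1]

```text
time_s: 22.9
ee_pos: [0.5129, 0.1655, 0.0933]
tcp_rot: [180.0, 0.1, -177.8]
ft_force: [-2.7, -1.1, 10.2]
finger_gap: 0.004
gripper_force: 5.4
```

At 0.0937 the force dropped to zero, so the knob had snapped down. At 0.0933 it rose to 10 N, so the foot is on the worktop. I'll lift straight up and retract.

apply_moves:
  linear:
    - [0,0,-0.2]
    - [0,0,-0.5]
    - [0,0,-1]
    - [0,0,-2]
    - [0,0,-3]
    - [0,0,-4]
    - [0,0,-4]
    - [0,-3,-2]
    - [0,-5,0]
    - [0,-4,0]
  rot:
    - [0,0,0]
    - [0,0,0]
    - [0,0,0]
    - [0,0,0]
    - [0,0,0]
    - [0,0,0]
    - [0,0,0]
    - [0,0,0]
    - [0,0,0]
    - [0,0,0]
  jaw: [-1,-1,-1,-1,-1,-1,-1,-1,-1,-1]

```text
time_s: 24.15
ee_pos: [0.5173, 0.0442, 0.2603]
tcp_rot: [-180.0, 0.1, -177.8]
ft_force: [0.9, -0.1, -1.0]
finger_gap: 0.006
gripper_force: 0.0
```

apply_moves:
  linear:
    - [0,-5,0]
    - [0,-5,0]
    - [0,-5,0]
    - [0,-3,0]
    - [0,-1,0]
    - [0,0,0]
    - [0,0,0]
    - [0,0,0]
    - [0,0,0]
    - [0,0,0]
  rot:
    - [0,0,0]
    - [0,0,0]
    - [0,0,0]
    - [0,0,0]
    - [0,0,0]
    - [0,0,0]
    - [0,0,0]
    - [0,0,0]
    - [0,0,0]
    - [0,0,0]
  jaw: [-1,-1,-1,-1,-1,-1,-1,-1,-1,-1]

```text
time_s: 25.4
ee_pos: [0.5244, -0.144, 0.2592]
tcp_rot: [-180.0, -0.0, -177.8]
ft_force: [-0.3, -0.1, 0.1]
finger_gap: 0.001
gripper_force: 0.0
```

Run:
```python
from h import *
s=ctrl.snapshot("scene")[100:330,130:330,::-1]; t=ctrl.snapshot("top")[165:250,140:215,::-1]
a=cv2.resize(s,(417,480),interpolation=cv2.INTER_CUBIC);b=cv2.resize(t,(370,419),interpolation=cv2.INTER_CUBIC)
c=np.zeros((480,790,3),np.uint8);c[:,:417]=a;c[:419,420:]=b;cv2.imwrite("pics/f.png",c)
```

```text
(no output)
```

View pics/f.png

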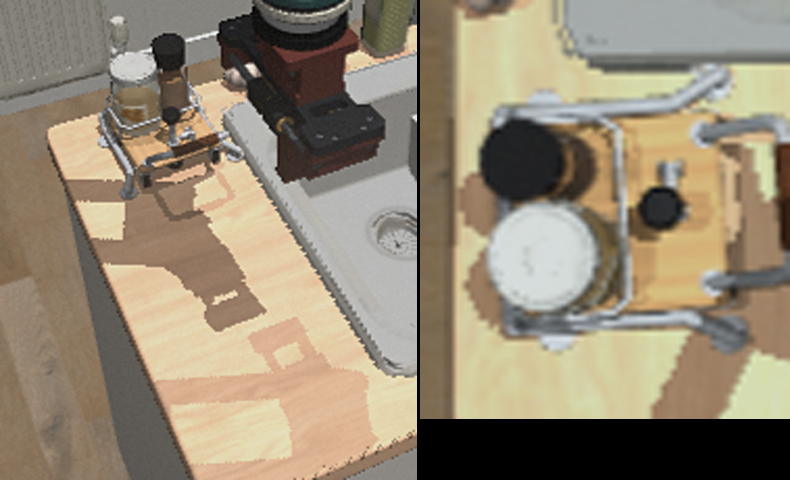

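The caddy stands home between the rails against the stop, with the jars upright at (520,160) and (545,255). The knob is at (660,208), and the arm is clear.

```bash
python3 -c "
from plant import ctrl
print(ctrl.hand_in())"
```

```text
the job is handed in; nothing more can be done
None
```

I parked the caddy against the stop with the brake knob pressed to the bottom and both jars upright, then handed the job in at about 25 s of the 64 s limit; no verdict came back.

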